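# Level the display riser with a spirit level

## Task

Stand the spirit level lengthwise on the middle of the display riser's hinged board and let go of it. Then take the black knob of the riser's levelling foot, press it down so that the foot stands firmly on the steel plate below, and turn it until the bubble rests between the two black lines. Finish while still gripping the knob and pressing it down with the bubble centred; leave the goods around where they are.

Things in the scene. Friction and masses are not known exactly. Their poses are not given: they have to be found in the camera images.
- level_mid (a point): Loose spirit level: aluminium bar 130 mm long (its x), 24 mm wide (y; 26 over a grey band low down), 44 mm tall (z), about 0.27 kg, on the table at first. The point is its centre, 22 mm up. Along its top: green vial, white bubble 18 mm long, two black lines 30 mm apart about the middle. Grip it across its width at mid-length.
- bubble (a joint): Bubble position along the level's own x axis in m: 0 = middle, range -0.028 to 0.028, + toward the level's +x end. It floats to the higher end, about 1.1 mm per milliradian of tilt, and settles in about 1 s. Within 0.005 of 0 it lies between the black lines.
- board_place (a point): Middle of the free part of the riser's wooden board (94 x 272 mm), on its top face; z out of the board, y along it toward its hinge. The hinge is 90 mm away in +y, the knob 140 mm in -y; the board is free from 80 mm in -y to 90 mm in +y. Top about 57 mm above the table when level; a spring tilts it 0.05 rad, knob end up, until the knob is pressed.
- knob_mid (a point): Centre of the black round knob of the levelling foot: 36 mm across (39 over its ribs, which are only looks), 24 mm tall, axis vertical, underside 20 mm or more above the board. Seen from above, turning counter-clockwise lowers the knob end of the board, clockwise raises it: pressed home, one radian shifts the bubble about 22 mm.
- foot: The same knob as a body (origin on its axis, 49 mm below its centre). At the start it is screwed in 0.5 to 1.4 rad too far clockwise (knob end too high), so it needs turning counter-clockwise. Torque about 0.1 N m; it stays where turned. End stops 1.2 rad past the level setting and 1.9 rad before it.
- foot_lift: The foot: threaded stem under the knob with a 22 mm rubber pad. The spring takes about 2 to 4 N: pressing the knob with some 10 N pushes knob, stem and board down 5 to 20 mm until the pad meets the steel plate on the base, a hard stop (knob centre then about 99 mm above the table at any angle). Let go, it springs up again.
- level_riser: Base of the display riser, 120 x 296 x 12 mm, fixed to the table; origin at the centre of its underside, long axis y, hinge toward +y. A round steel plate (38 mm across, top 14 mm above the table) lies under the foot, 110 mm from the origin in -y.
- level: The spirit level as a body; origin at the centre of its underside. Between it and the riser fixed shop goods stand: cartons and tubes up to 0.16 m high from x = 0.43, taller crates from x = 0.53; the way across is free in front of these, at x of about 0.42 and 0.25 m up.
- tin_mid (a point): Floral tin, 62 x 118 x 82 mm, a bystander; its centre.
- balm_mid (a point): Small flat green box, 50 x 50 x 22 mm, a bystander; its centre.
- round_mid (a point): Round floral tin, 74 mm across, 32 mm tall, a bystander; its centre.

How it is judged:
On the way:
1. the spirit level stands lengthwise on the riser's board, let go (z of level_mid in the frame of board_place between 0.016 and 0.028 m and x of level_mid in the frame of board_place between -0.034 and 0.034 m and y of level_mid in the frame of board_place between -0.06 and 0.04 m and angle between the x axis of level_mid and the y axis of board_place, either way round below 0.15 rad and angle between level_mid's own z axis and vertical below 0.12 rad and contact force between the fingers and level below 0.05 N and linear speed of level below 0.03 m/s), for 0.2 s.
At the end, for the whole second after the job is handed in: The level stands on the board, untouched and at rest: within 34 mm of the centre line, 60 mm (knob side) to 40 mm (hinge side) of the middle, within 0.15 rad of lengthwise. The bubble is within 5 mm of centre, fingers hold the knob (over 2 N), foot pressed on its plate (over 1 N) (z of level_mid in the frame of board_place between 0.016 and 0.028 m and x of level_mid in the frame of board_place between -0.034 and 0.034 m and y of level_mid in the frame of board_place between -0.06 and 0.04 m and angle between the x axis of level_mid and the y axis of board_place, either way round below 0.15 rad and angle between level_mid's own z axis and vertical below 0.12 rad and value of joint bubble between -0.005 and 0.005 m and linear speed of level below 0.02 m/s and contact force between each of the arm, the fingers and level below 0.05 N and contact force between the fingers and foot above 2 N and contact force between foot_lift and level_riser above 1 N); the arm keeps its last pose, push and grip.
It fails at once if a bystander (floral tin, green box, round tin) is moved more than 30 mm (distance of any of tin_mid, balm_mid, round_mid from where it was at the start of the episode above 0.03 m).
It also fails if it takes over 59 s, if anything falls off the work surface, if the arm or the gripper's body presses on something with over 40 N, if the wrist force passes 120 N, or if a joint passes its speed limit or range.

## Robot

A 6-joint arm with a two-finger parallel gripper is mounted at the origin on a cart in front of the work surface, level with it; the furniture and walls round the work are solid. World frame = base frame: x ahead of the robot, y to its left, z up, the work surface at z = 0. Lengths are in m, angles in rad, forces in N, time in s.
With the tool pointing down it reaches from about 0.25 to 0.725 m from the base axis. Payload 4 kg.
Tool frame: the origin (TCP) lies between the finger pads; the fingertips stand 11 mm ahead of it and the grasp point (between the pads) lies 8 mm behind it (bot.tip_extent is the distance from the TCP to the fingertips, in m); z points along the fingers, y is the line along which they close (so a half turn about z gives the same grasp; the last joint's range is limited). The gripper opens to 85 mm and grips with 20 to 120 N. Pads are 22 mm wide; open, the fingers measure 114 mm over their backs; the gripper's body (76 mm by 85 mm) begins 54 mm behind the grasp point. The pads swing forward as they close: fully open they stand 13 mm farther back than shut.
Start: joints at [-1.296, 0.241, 0.005, 1.335, 0, 1.571], TCP at [0.136, -0.481, 0.242] pointing down, gripper open.
Joint ranges: [-2.72, 2.72], [-1.05, 1.87], [-1.09, 1.28], [-1.99, 2.15], [-1.42, 1.44], [-3.14, 3.14]. Speed limits (rad/s): [2.79, 2.79, 3.14, 3.14, 3.14, 3.14].

## Interface

Orientations are given as a unit quaternion [x, y, z, w].
In Python, from workcell import bot gives the robot as it stands. The module is installed in compiled form; this text tells all that it offers.
- The arm moves only by the tool drive_tool, never from a script. Its argument "rows" is a list of rows, each an object of numbers: "dx", "dy", "dz": the shift along the tool's x, y, z in units of 50 mm (1.0 is 50 mm); "wx", "wy", "wz": the turn, a rotation vector about the tool's x, y, z in units of 5 degrees (1.0 is 5 degrees); "hand": the finger opening in mm, from 0 to 85.4. A call has 1 to 20 rows; each row is the pose to reach, as a shift and turn from the pose commanded when the call began, along the tool's axes at that moment; what a row does not reach only later rows make up. A row lasts 1/10 s, in which the tool goes at most 50 mm and 8.59 degrees, less where a joint would pass 70% of its speed; a pose out of reach is approached as far as the arm can. A call with a gripper value outside its range is refused whole. The fingers move at their own pace and stop on an object; the grip force is fixed at half the most. Time passes only in rows, so rows that repeat a pose let the fingers close. It gives the time, the measured TCP pose, the force, the opening and the grip force at its end, in the units of the state.
- bot.get_obs(): the state, without advancing time (a new reading comes with each control period).
- bot.camera(name): name is "side" or "top"; returns the picture (480x640x3 uint8, red, green, blue); there is no depth.
- bot.get_calibration(name): a dict with "vfov" (degrees; the focal length in pixels is half the picture's height over the tangent of half this angle, whatever the lens; pixels are square), "cx", "cy" (the principal point, pixels), "k1" (the pictures are not rectified: a ray, as slopes to the right and down, at radius r is drawn at 1 + k1 r^2 times it, then the intrinsics apply), "origin" and "rotation" of the camera in the world. Camera axes: x right, y up, looking along -z (the intrinsics and any distortion apply to the point x, -y, -z); pixel columns grow to the right and rows downward; lengths in m; the calibration is good to about 2 mm. A picture is of the moment at which its call begins. get_calibration takes no time and is no camera call.
- bot.job_done(): hands the job in; it is judged then, once.
Trained networks look in the newest picture that a camera, given by its name, has taken for a name from the list of things; names that differ only in an ending like _2 or _b are one class to them, and where a whole thing is asked for, a point or a joint stands for the part that bears it (a point fixed in the world has none). Each returns a list of dicts, best first, with "score" (0 to 1); they miss things now and then, are a little off and sometimes report something else, mostly with a low value. They report only what shows in the picture. A call takes as long as a camera call.
- bot.look_for(camera, thing): "extent" ([centre column, centre row, width, height] in pixels, round what is visible of it).
- bot.outline_of(camera, thing): "region" (480x640 bool, what is visible of it) and "extent" ([centre column, centre row, width, height] in pixels, round what is visible of it).
The state is a dict: "clock": time; "joint_pos": joint angles; "joint_vel": joint speeds; "tau": joint torques, N m; "eef_pos": TCP position; "tool_rot": TCP orientation; "ft_force": force on the tool from outside, world axes, zero at the start; "ft_torque": the same for the moment, N m; "grip_width": finger opening in m; "grasp_force": force on a finger pad.
Only numpy, scipy, OpenCV 4.12 (cv2) and the standard library are available. Lean on these libraries where they do the work, as an engineer would, in place of code of your own. Each camera call takes 0.05 s, during which the arm holds its last target. There are 200 camera calls.

## Working session

There is one attempt and no reset: what is moved stays moved. The work goes in short steps, Python scripts to look and compute and a tool call to move; the robot and the scene stay as the last step left them, time stands still between calls to the robot, and variables do not carry over. Pictures are saved under pics/ and viewed, at most 10 in all, crops included, and the job is handed in when it is done.

Besides the shell and the picture viewer there is one more tool, called after "Call:" by a JSON object that holds its "op" and its "data". drive_tool: Moves the arm, as the interface text tells. Its arguments: {"type":"object","properties":{"rows":{"type":"array","items":{"type":"object","properties":{"dx":{"type":"number"},"dy":{"type":"number"},"dz":{"type":"number"},"wx":{"type":"number"},"wy":{"type":"number"},"wz":{"type":"number"},"hand":{"type":"number"}}}}},"required":["rows"]}

```bash
mkdir -p pics
cat > h.py <<'E'
import numpy as np, cv2
from workcell import bot
def snap(c,name=None,crop=None,scale=1):
    im=bot.camera(c)
    if name:
        o=im
        if crop: o=im[crop[1]:crop[3],crop[0]:crop[2]]
        if scale!=1:o=cv2.resize(o,None,fx=scale,fy=scale,interpolation=cv2.INTER_CUBIC)
        cv2.imwrite('pics/'+name+'.png',o[:,:,::-1])
    return im
def K(c):
    q=bot.get_calibration(c); f=240/np.tan(np.radians(q['vfov'])/2)
    return q,np.array([[f,0,q['cx']],[0,f,q['cy']],[0,0,1]]),np.array([q['k1'],0,0,0.])
def onplane(c,uv,z):
    q,k,d=K(c)
    p=cv2.undistortPointsIter(np.array([[uv]],float),k,d,None,None,(3,50,1e-10))[0,0] if hasattr(cv2,'undistortPointsIter') else cv2.undistortPoints(np.array([[uv]],float),k,d)[0,0]
    r=np.array(q['rotation']).reshape(3,3)@np.array([p[0],-p[1],-1]); o=np.array(q['origin'])
    return o+r*(z-o[2])/r[2]
def proj(c,P):
    q,k,d=K(c); v=np.array(q['rotation']).reshape(3,3).T@(np.array(P)-q['origin'])
    return cv2.projectPoints(np.array([[v[0],-v[1],-v[2]]]),np.zeros(3),np.zeros(3),k,d)[0].ravel()
E
python3 - <<'E'
from h import *
for c in('top','side'):
    snap(c,c+'0'); q=bot.get_calibration(c); print(c,q)
    for t in('level_mid','knob_mid','level_riser','board_place','tin_mid','balm_mid','round_mid'):
        print(t,[(round(r['score'],2),np.round(r['extent']).tolist()) for r in bot.look_for(c,t)[:2]])
print(bot.get_obs())
E
```

```text
top {'vfov': 54.18043455554044, 'cx': 334.67584184163434, 'cy': 235.6989016517797, 'k1': 0.005251840495465835, 'origin': array([ 0.27241689, -0.06292104,  1.15768984]), 'rotation': array([-0.05855038,  0.07544174,  0.70485009, -0.70289882])}
level_mid [(0.91, [423.0, 270.0, 27.0, 53.0])]
knob_mid [(0.57, [215.0, 238.0, 15.0, 15.0])]
level_riser [(0.71, [177.0, 240.0, 132.0, 64.0])]
board_place [(0.9, [176.0, 237.0, 123.0, 51.0])]
tin_mid [(0.67, [321.0, 281.0, 54.0, 32.0])]
balm_mid [(0.96, [368.0, 276.0, 26.0, 25.0])]
round_mid [(0.95, [488.0, 230.0, 31.0, 34.0])]
side {'vfov': 51.84403744541418, 'cx': 321.81671592460935, 'cy': 232.56587299758405, 'k1': -0.05569492383619998, 'origin': array([ 0.14620348, -1.25234628,  0.86349025]), 'rotation': array([ 0.48146784, -0.07098515, -0.11076845,  0.86653343])}
level_mid [(0.6, [320.0, 308.0, 50.0, 28.0])]
knob_mid []
level_riser [(0.87, [294.0, 201.0, 32.0, 56.0]), (0.33, [301.0, 195.0, 12.0, 8.0])]
board_place [(0.85, [297.0, 196.0, 32.0, 45.0])]
tin_mid [(0.65, [289.0, 255.0, 28.0, 44.0])]
balm_mid [(0.82, [299.0, 284.0, 26.0, 20.0])]
round_mid [(0.6, [378.0, 350.0, 33.0, 32.0])]
{'clock': 0.8, 'joint_pos': array([-1.29603652e+00,  2.40532868e-01,  4.99601368e-03,  1.33518467e+00,
       -2.90735365e-05,  1.57082346e+00]), 'joint_vel': array([-0.00054315, -0.00129432,  0.0012301 , -0.00070641, -0.00168708,
       -0.00073832]), 'tau': array([ 1.15802513e-04, -3.72151494e+01,  2.52678591e+01,  8.61125300e-04,
        1.56540636e-04,  3.39917534e-06]), 'eef_pos': array([ 0.13565066, -0.48125092,  0.24233851]), 'tool_rot': array([ 9.90580071e-01,  1.36934734e-01, -9.27706193e-06,  3.90410843e-05]), 'ft_force': array([0.07931299, 1.40321216, 0.25458825]), 'ft_torque': array([ 0.01037555, -0.03802138, -0.00546052]), 'grasp_force': 0.0, 'grip_width': 0.08556581403046179}
```

View both.

```bash
python3 - <<'E'
s=open('h.py').read()
s=s.replace("np.array(q['rotation']).reshape(3,3)","Rn.from_quat(q['rotation']).as_matrix()").replace("import numpy as np, cv2","import numpy as np, cv2\nfrom scipy.spatial.transform import Rotation as Rn")
open('h.py','w').write(s)
E
python3 - <<'E'
from h import *
bot.camera('top')
for t,z in (('level_mid',.04),('knob_mid',.12),('board_place',.06),('level_riser',.012),('balm_mid',.02),('tin_mid',.08),('round_mid',.03)):
    r=bot.outline_of('top',t)
    if not r: print(t,'none'); continue
    m=r[0]['region'].astype(np.uint8)
    cs,_=cv2.findContours(m,0,2); c=max(cs,key=cv2.contourArea)
    b=cv2.boxPoints(cv2.minAreaRect(c))
    W=np.array([onplane('top',p,z)[:2] for p in b])
    print(t,r[0]['score'],W.mean(0).round(3),W.round(3).tolist())
    print('   side px of center',proj('side',[*W.mean(0),z]))
im=cv2.imread('pics/top0.png'); cv2.imwrite('pics/top0c.png',cv2.resize(im[150:360,90:530],None,fx=1.8,fy=1.8,interpolation=2))
E
```

```text
level_mid 0.55 [ 0.405 -0.302] [[0.469, -0.278], [0.474, -0.313], [0.34, -0.326], [0.336, -0.292]]
   side px of center [317.37786088 303.14730564]
knob_mid 0.48 [0.467 0.177] [[0.469, 0.202], [0.493, 0.179], [0.465, 0.152], [0.442, 0.174]]
   side px of center [299.41682709 190.5999447 ]
board_place 0.77 [0.48  0.285] [[0.445, 0.424], [0.541, 0.423], [0.515, 0.144], [0.419, 0.149]]
   side px of center [296.19312945 191.81226708]
level_riser none
balm_mid 0.58 [ 0.39  -0.166] [[0.407, -0.135], [0.422, -0.184], [0.373, -0.197], [0.359, -0.149]]
   side px of center [300.07986604 279.06551691]
tin_mid 0.95 [ 0.375 -0.053] [[0.343, 0.01], [0.414, 0.006], [0.406, -0.117], [0.335, -0.112]]
   side px of center [286.13401535 240.78298777]
round_mid 0.68 [ 0.508 -0.468] [[0.507, -0.414], [0.563, -0.472], [0.51, -0.521], [0.454, -0.463]]
   side px of center [377.52448292 343.340903  ]
```

View pics/top0.png

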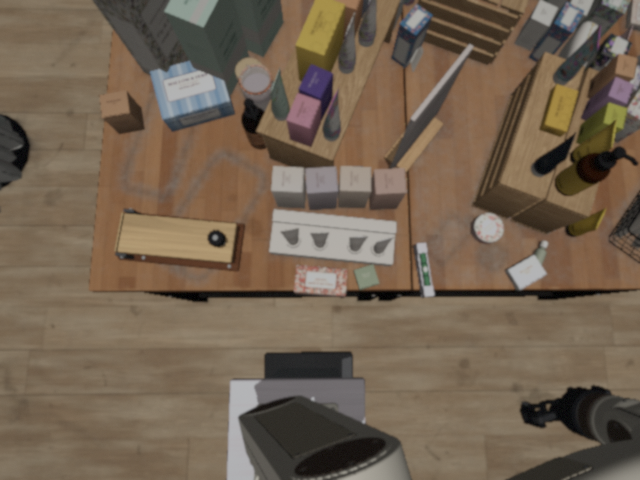

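View pics/side0.png

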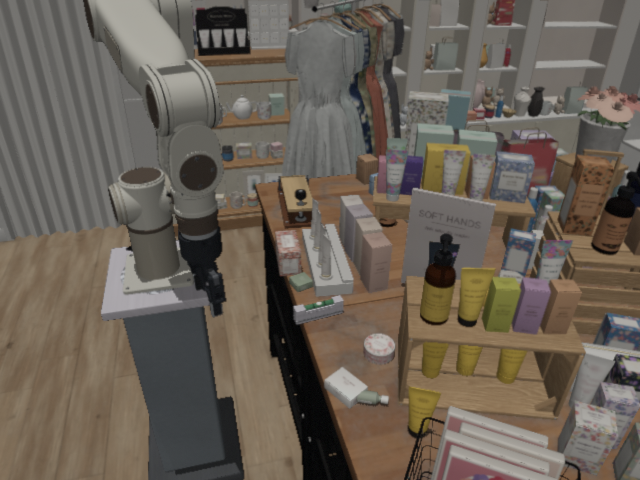

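```bash
cat > fit.py <<'E'
from h import *
from scipy.optimize import minimize
def sil(c,x,y,yaw,L,W,z0,z1,tilt=0):
    pts=[]
    for a in(-L/2,L/2):
        for b in(-W/2,W/2):
            for z in(z0,z1):
                pts.append(proj(c,[x+a*np.cos(yaw)-b*np.sin(yaw),y+a*np.sin(yaw)+b*np.cos(yaw),z-tilt*a]))
    h=cv2.convexHull(np.array(pts,np.float32))
    m=np.zeros((960*2,1280*2),np.uint8); cv2.fillConvexPoly(m,np.round((h*4+1.5)).astype(np.int32),1); return m
def fit(c,reg,p0,*a,**k):
    R=cv2.resize(reg.astype(np.uint8),None,fx=4,fy=4,interpolation=0)
    f=lambda p:1-(R&(s:=sil(c,*p,*a,**k))).sum()/max(1,(R|s).sum())
    r=minimize(f,p0,method='Nelder-Mead',options=dict(initial_simplex=np.array([p0,np.add(p0,[.012,0,0]),np.add(p0,[0,.012,0]),np.add(p0,[0,0,.08])]),maxiter=150,xatol=2e-4,fatol=1e-4))
    return r.x,1-r.fun
E
python3 - <<'E'
from fit import *
for c in('top','side'):
    im=bot.camera(c)
    for t,p0,a,k in(('level_mid',[.405,-.302,.1],(.13,.025,0,.044),{}),('board_place',[.48,.285,1.477],(.272,.094,.045,.06),{'tilt':.05})):
        r=bot.outline_of(c,t)
        if r: print(c,t,r[0]['score'],fit(c,r[0]['region'],p0,*a,**k))
    r=bot.outline_of(c,'knob_mid')
    for q in r[:2]: print(c,'knob',q['score'],q['extent'],onplane(c,q['extent'][:2],.112))
im=cv2.imread('pics/top0.png')[195:285,100:260]; cv2.imwrite('pics/riser.png',cv2.resize(im,None,fx=5,fy=5,interpolation=2))
E
```

```text
top level_mid 0.92 (array([ 0.40655961, -0.30539178,  0.09999614]), np.float64(0.878763677022602))
top board_place 0.78 (array([0.48111138, 0.28738718, 1.4671447 ]), np.float64(0.9646995454426023))
top knob 0.47 [215.1, 240.1, 17.1, 17.5] [0.46333418 0.1808266  0.112     ]
side level_mid 0.59 (array([ 0.40531079, -0.30670354,  0.17804061]), np.float64(0.8144257254500032))
side board_place 0.75 (array([0.48312215, 0.30227321, 1.45540287]), np.float64(0.8903291320709635))
side knob 0.66 [319.4, 309.8, 50.2, 29.2] [ 0.38045918 -0.40940549  0.112     ]
side knob 0.4 [300.1, 193.3, 8.9, 4.8] [0.46853707 0.17227249 0.112     ]
```

View pics/riser.png

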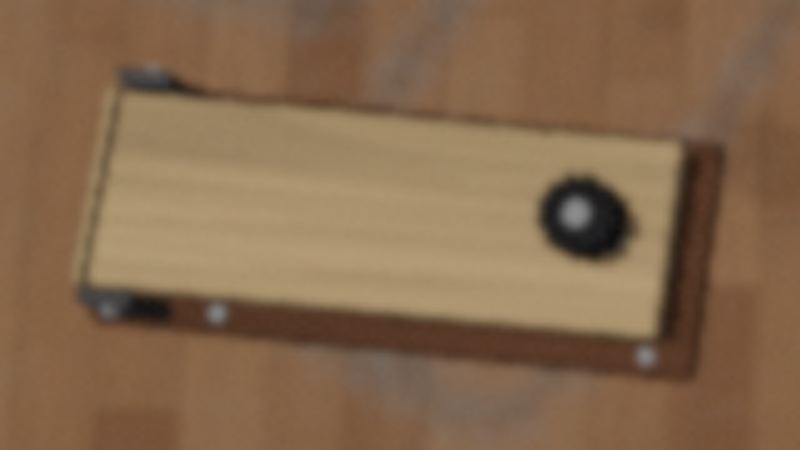

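Call:
{"op": "drive_tool", "data": {"rows": [{"dx": 0.9, "dy": -0.28, "wz": 0.3}, {"dx": 1.8, "dy": -0.56, "wz": 0.6}, {"dx": 2.7, "dy": -0.84, "wz": 0.9}, {"dx": 3.6, "dy": -1.12, "wz": 1.2}, {"dx": 4.5, "dy": -1.4, "wz": 1.5}, {"dx": 5.4, "dy": -1.7, "wz": 1.7}, {"dx": 6.16, "dy": -1.94, "wz": 1.89}, {"dx": 6.16, "dy": -1.94, "wz": 1.89, "dz": 0.9}, {"dx": 6.16, "dy": -1.94, "wz": 1.89, "dz": 1.8}, {"dx": 6.16, "dy": -1.94, "wz": 1.89, "dz": 2.4}, {"dx": 6.16, "dy": -1.94, "wz": 1.89, "dz": 2.4}, {"dx": 6.16, "dy": -1.94, "wz": 1.89, "dz": 2.4}]}}

```text
invalid input at $.rows[0]: expected keys dx, dy, dz, wx, wy, wz, hand
```

Run:
```python
from h import *
a=snap('top')[220:320,370:490]; b=snap('side')[230:350,250:400]
a=cv2.resize(a,(480,400),interpolation=2); b=cv2.resize(b,(500,400),interpolation=2)
o=cv2.resize(np.hstack([a,b]),(800,326)); cv2.imwrite('pics/near.png',o[:,:,::-1])
print(bot.get_obs()['tool_rot'])
```

```text
[ 9.90578742e-01  1.36944341e-01  1.98639415e-05 -4.89616665e-05]
```

View pics/near.png

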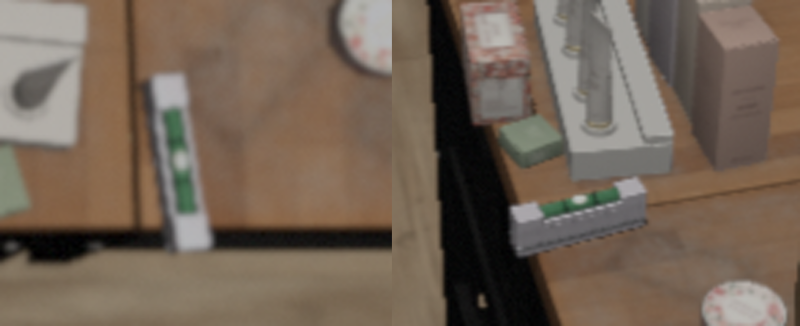

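Call:
{"op": "drive_tool", "data": {"rows": [{"dx": 0.9, "dy": -0.28, "dz": 0, "wx": 0, "wy": 0, "wz": 0.3, "hand": 85}, {"dx": 1.8, "dy": -0.56, "dz": 0, "wx": 0, "wy": 0, "wz": 0.6, "hand": 85}, {"dx": 2.7, "dy": -0.84, "dz": 0, "wx": 0, "wy": 0, "wz": 0.9, "hand": 85}, {"dx": 3.6, "dy": -1.12, "dz": 0, "wx": 0, "wy": 0, "wz": 1.2, "hand": 85}, {"dx": 4.5, "dy": -1.4, "dz": 0, "wx": 0, "wy": 0, "wz": 1.5, "hand": 85}, {"dx": 5.4, "dy": -1.7, "dz": 0, "wx": 0, "wy": 0, "wz": 1.7, "hand": 85}, {"dx": 6.16, "dy": -1.94, "dz": 0.3, "wx": 0, "wy": 0, "wz": 1.89, "hand": 85}, {"dx": 6.16, "dy": -1.94, "dz": 1.1, "wx": 0, "wy": 0, "wz": 1.89, "hand": 85}, {"dx": 6.16, "dy": -1.94, "dz": 1.9, "wx": 0, "wy": 0, "wz": 1.89, "hand": 85}, {"dx": 6.16, "dy": -1.94, "dz": 2.4, "wx": 0, "wy": 0, "wz": 1.89, "hand": 85}, {"dx": 6.16, "dy": -1.94, "dz": 2.4, "wx": 0, "wy": 0, "wz": 1.89, "hand": 85}, {"dx": 6.16, "dy": -1.94, "dz": 2.4, "wx": 0, "wy": 0, "wz": 1.89, "hand": 85}]}}

```text
clock: 2.9
eef_pos: [0.4059, -0.3044, 0.1227]
tool_rot: [0.998, 0.055, -0.0, -0.0]
ft_force: [0.5, 0.8, 0.0]
grip_width: 0.0848
grasp_force: 0.0
```

Run:
```python
from h import *
for u in((422.1,246.),(428.2,295.)): print(onplane('top',u,.044))
b=snap('side','near2',(240,220,400,340),5)
print(bot.get_obs()['tool_rot'])
```

```text
[ 0.46088859 -0.30150302  0.044     ]
[ 0.34308711 -0.31125978  0.044     ]
[9.98495745e-01 5.48183677e-02 8.40128056e-04 6.98403895e-04]
```

View pics/near2.png

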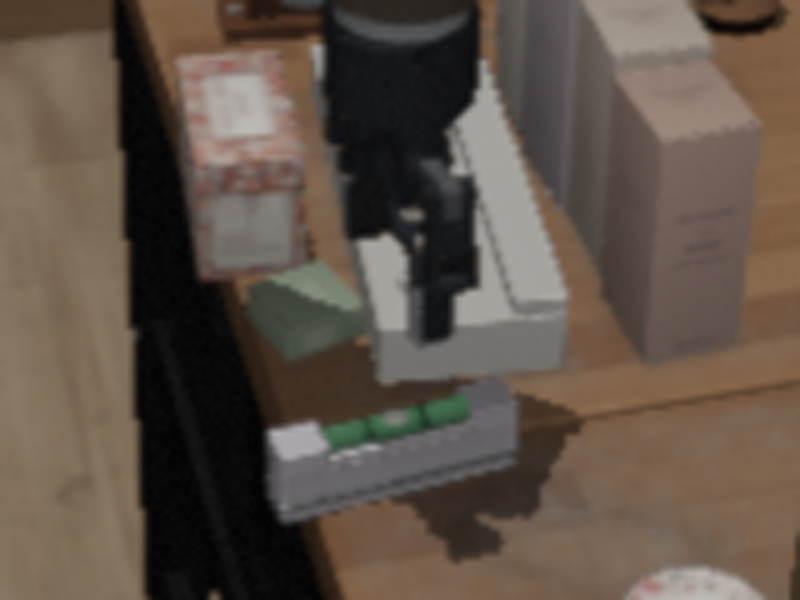

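Call:
{"op": "drive_tool", "data": {"rows": [{"dx": -0.06, "dy": 0, "dz": 0.8, "wx": 0, "wy": 0, "wz": 0.2, "hand": 85}, {"dx": -0.06, "dy": 0, "dz": 1.5, "wx": 0, "wy": 0, "wz": 0.2, "hand": 85}, {"dx": -0.06, "dy": 0, "dz": 1.95, "wx": 0, "wy": 0, "wz": 0.2, "hand": 85}, {"dx": -0.06, "dy": 0, "dz": 1.98, "wx": 0, "wy": 0, "wz": 0.2, "hand": 50}, {"dx": -0.06, "dy": 0, "dz": 1.98, "wx": 0, "wy": 0, "wz": 0.2, "hand": 0}, {"dx": -0.06, "dy": 0, "dz": 1.98, "wx": 0, "wy": 0, "wz": 0.2, "hand": 0}, {"dx": -0.06, "dy": 0, "dz": 1.98, "wx": 0, "wy": 0, "wz": 0.2, "hand": 0}, {"dx": -0.06, "dy": 0, "dz": 1.98, "wx": 0, "wy": 0, "wz": 0.2, "hand": 0}, {"dx": -0.06, "dy": 0, "dz": 1.98, "wx": 0, "wy": 0, "wz": 0.2, "hand": 0}, {"dx": -0.06, "dy": 0, "dz": 1.98, "wx": 0, "wy": 0, "wz": 0.2, "hand": 0}]}}

```text
clock: 3.95
eef_pos: [0.4043, -0.3059, 0.0255]
tool_rot: [0.999, 0.046, 0.002, 0.002]
ft_force: [-0.2, -0.1, 5.5]
grip_width: 0.0227
grasp_force: 59.8
```

Call:
{"op": "drive_tool", "data": {"rows": [{"dx": 0, "dy": 0, "dz": -0.7, "wx": 0, "wy": 0, "wz": 0, "hand": 0}, {"dx": 0, "dy": 0, "dz": -1.6, "wx": 0, "wy": 0, "wz": 0, "hand": 0}, {"dx": 0, "dy": 0, "dz": -2.5, "wx": 0, "wy": 0, "wz": 0, "hand": 0}, {"dx": 0, "dy": 0, "dz": -3.4, "wx": 0, "wy": 0, "wz": 0, "hand": 0}, {"dx": 0, "dy": -0.3, "dz": -4.2, "wx": 0, "wy": 0, "wz": 0, "hand": 0}, {"dx": 0.1, "dy": -1.0, "dz": -4.5, "wx": 0, "wy": 0, "wz": -1, "hand": 0}, {"dx": 0.2, "dy": -1.9, "dz": -4.5, "wx": 0, "wy": 0, "wz": -2.2, "hand": 0}, {"dx": 0.33, "dy": -2.8, "dz": -4.5, "wx": 0, "wy": 0, "wz": -3.5, "hand": 0}, {"dx": 0.43, "dy": -3.7, "dz": -4.5, "wx": 0, "wy": 0, "wz": -4.8, "hand": 0}, {"dx": 0.54, "dy": -4.6, "dz": -4.5, "wx": 0, "wy": 0, "wz": -6.1, "hand": 0}, {"dx": 0.64, "dy": -5.5, "dz": -4.5, "wx": 0, "wy": 0, "wz": -7.4, "hand": 0}, {"dx": 0.75, "dy": -6.4, "dz": -4.5, "wx": 0, "wy": 0, "wz": -8.7, "hand": 0}, {"dx": 0.85, "dy": -7.3, "dz": -4.5, "wx": 0, "wy": 0, "wz": -10, "hand": 0}, {"dx": 0.96, "dy": -8.2, "dz": -4.5, "wx": 0, "wy": 0, "wz": -11.3, "hand": 0}, {"dx": 1.06, "dy": -9.1, "dz": -4.5, "wx": 0, "wy": 0, "wz": -12.6, "hand": 0}, {"dx": 1.3, "dy": -10.0, "dz": -4.5, "wx": 0, "wy": 0, "wz": -13.9, "hand": 0}, {"dx": 1.7, "dy": -10.8, "dz": -4.5, "wx": 0, "wy": 0, "wz": -15, "hand": 0}, {"dx": 2.2, "dy": -11.6, "dz": -4.5, "wx": 0, "wy": 0, "wz": -15.76, "hand": 0}, {"dx": 2.7, "dy": -12.28, "dz": -4.5, "wx": 0, "wy": 0, "wz": -15.76, "hand": 0}, {"dx": 2.7, "dy": -12.28, "dz": -4.5, "wx": 0, "wy": 0, "wz": -15.76, "hand": 0}]}}

```text
clock: 5.95
eef_pos: [0.4819, 0.3236, 0.2459]
tool_rot: [0.741, 0.671, -0.0, -0.001]
ft_force: [-0.3, -0.8, -3.9]
grip_width: 0.023
grasp_force: 59.8
```

Run:
```python
from h import *
a=snap('top')[170:310,90:290]; b=snap('side')[120:260,230:400]
a=cv2.resize(a,(571,400),interpolation=2); b=cv2.resize(b,(486,400),interpolation=2)
o=cv2.resize(np.hstack([a,b]),(800,303)); cv2.imwrite('pics/over.png',o[:,:,::-1])
o=bot.get_obs();print(o['eef_pos'],o['tool_rot'],o['grip_width'],o['ft_force'],o['joint_pos'])
```

```text
[0.47998413 0.31959793 0.24692423] [ 7.42116040e-01  6.70269524e-01 -1.59165886e-03 -1.20819113e-04] 0.02280398953763233 [ 6.80360072e-01 -5.92251224e-04 -3.44916102e+00] [ 5.87553016e-01  3.96055801e-01  2.34683425e-01  1.41260833e+00
 -2.27295610e-04  2.25999991e+00]
```

View pics/over.png

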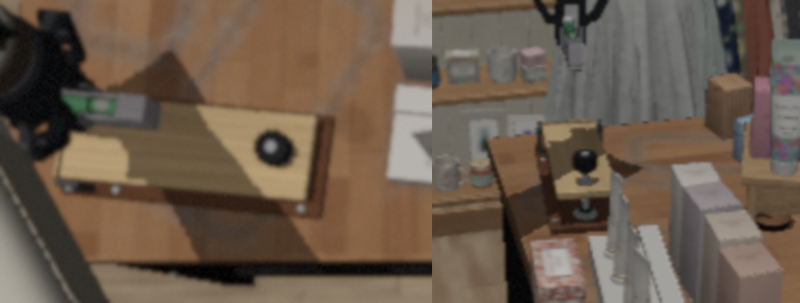

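Call:
{"op": "drive_tool", "data": {"rows": [{"dx": 0, "dy": 0, "dz": 0.7, "wx": 0, "wy": 0, "wz": 0, "hand": 0}, {"dx": 0, "dy": 0, "dz": 1.5, "wx": 0, "wy": 0, "wz": 0, "hand": 0}, {"dx": 0, "dy": 0, "dz": 2.2, "wx": 0, "wy": 0, "wz": 0, "hand": 0}, {"dx": 0, "dy": 0, "dz": 2.7, "wx": 0, "wy": 0, "wz": 0, "hand": 0}, {"dx": 0, "dy": 0, "dz": 2.95, "wx": 0, "wy": 0, "wz": 0, "hand": 0}, {"dx": 0, "dy": 0, "dz": 3.05, "wx": 0, "wy": 0, "wz": 0, "hand": 0}, {"dx": 0, "dy": 0, "dz": 3.1, "wx": 0, "wy": 0, "wz": 0, "hand": 0}, {"dx": 0, "dy": 0, "dz": 3.1, "wx": 0, "wy": 0, "wz": 0, "hand": 0}, {"dx": 0, "dy": 0, "dz": 3.1, "wx": 0, "wy": 0, "wz": 0, "hand": 0}]}}

```text
clock: 6.95
eef_pos: [0.4815, 0.3198, 0.0949]
tool_rot: [0.743, 0.67, 0.001, 0.0]
ft_force: [1.4, -0.8, -3.2]
grip_width: 0.0228
grasp_force: 59.8
```

Call:
{"op": "drive_tool", "data": {"rows": [{"dx": 0, "dy": 0, "dz": 0.04, "wx": 0, "wy": 0, "wz": 0, "hand": 0}, {"dx": 0, "dy": 0, "dz": 0.08, "wx": 0, "wy": 0, "wz": 0, "hand": 0}, {"dx": 0, "dy": 0, "dz": 0.12, "wx": 0, "wy": 0, "wz": 0, "hand": 0}, {"dx": 0, "dy": 0, "dz": 0.12, "wx": 0, "wy": 0, "wz": 0, "hand": 0}]}}

```text
clock: 7.35
eef_pos: [0.481, 0.3195, 0.0879]
tool_rot: [0.743, 0.67, 0.001, 0.0]
ft_force: [-0.0, 0.9, 2.5]
grip_width: 0.0224
grasp_force: 60.5
```

Call:
{"op": "drive_tool", "data": {"rows": [{"dx": 0, "dy": 0, "dz": 0.02, "wx": 0, "wy": 0, "wz": 0, "hand": 26}, {"dx": 0, "dy": 0, "dz": 0.02, "wx": 0, "wy": 0, "wz": 0, "hand": 32}, {"dx": 0, "dy": 0, "dz": 0.02, "wx": 0, "wy": 0, "wz": 0, "hand": 45}, {"dx": 0, "dy": 0, "dz": 0.02, "wx": 0, "wy": 0, "wz": 0, "hand": 60}, {"dx": 0, "dy": 0, "dz": 0.02, "wx": 0, "wy": 0, "wz": 0, "hand": 75}, {"dx": 0, "dy": 0, "dz": 0.02, "wx": 0, "wy": 0, "wz": 0, "hand": 75}, {"dx": 0, "dy": 0, "dz": 0.02, "wx": 0, "wy": 0, "wz": 0, "hand": 75}, {"dx": 0, "dy": 0, "dz": -0.5, "wx": 0, "wy": 0, "wz": 0, "hand": 75}, {"dx": 0, "dy": 0, "dz": -1.2, "wx": 0, "wy": 0, "wz": 0, "hand": 80}, {"dx": 0, "dy": 0, "dz": -1.8, "wx": 0, "wy": 0, "wz": 0, "hand": 85}, {"dx": 0, "dy": 0, "dz": -1.8, "wx": 0, "wy": 0, "wz": 0, "hand": 85}]}}

```text
clock: 8.45
eef_pos: [0.4832, 0.3209, 0.1826]
tool_rot: [0.743, 0.67, 0.005, 0.001]
ft_force: [0.4, 0.5, 0.1]
grip_width: 0.085
grasp_force: 0.0
```

Run:
```python
from h import *
a=snap('top')[195:285,100:260]; b=snap('side')[140:240,240:360]
a=cv2.resize(a,(711,400),interpolation=2); b=cv2.resize(b,(480,400),interpolation=2)
o=cv2.resize(np.hstack([a,b]),(800,269)); cv2.imwrite('pics/placed.png',o[:,:,::-1])
for c in('top','side'):
  for t in('level_mid','knob_mid'):
    print(c,t,[(r['score'],r['extent']) for r in bot.look_for(c,t)[:2]])
o=bot.get_obs();print(o['eef_pos'],o['tool_rot'],o['grip_width'],o['ft_force'],o['joint_pos'])
```

```text
top level_mid [(0.77, [162.8, 234.4, 56.5, 16.3])]
top knob_mid [(0.58, [215.4, 238.9, 13.3, 14.2])]
side level_mid [(0.63, [295.9, 180.6, 9.1, 18.6])]
side knob_mid [(0.41, [299.8, 197.3, 11.6, 6.8])]
[0.47976014 0.31866235 0.17573666] [ 7.42597290e-01  6.69736484e-01 -1.50277295e-03 -2.20576055e-04] 0.08516104223646294 [-0.02856387 -0.41431858 -0.80229691] [ 5.86303953e-01  4.27456571e-01  9.55318710e-02  1.24190937e+00
 -5.50518226e-06  2.26018679e+00]
```

View pics/placed.png

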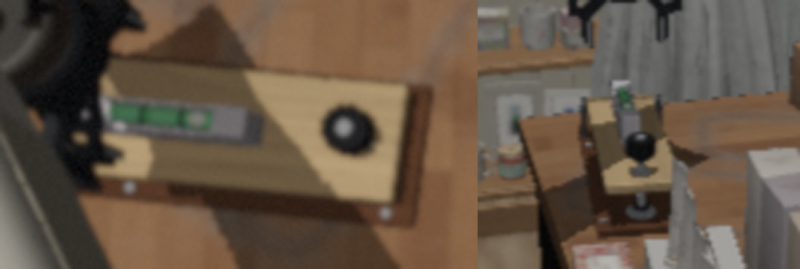

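Call:
{"op": "drive_tool", "data": {"rows": [{"dx": -0.7, "dy": 0, "dz": 0, "wx": 0, "wy": 0, "wz": 0, "hand": 85}, {"dx": -1.5, "dy": 0, "dz": 0, "wx": 0, "wy": 0, "wz": 0, "hand": 85}, {"dx": -2.3, "dy": 0, "dz": 0, "wx": 0, "wy": 0, "wz": 0, "hand": 85}, {"dx": -2.85, "dy": 0.03, "dz": 0, "wx": 0, "wy": 0, "wz": 0, "hand": 85}, {"dx": -2.85, "dy": 0.03, "dz": 0, "wx": 0, "wy": 0, "wz": 0, "hand": 85}, {"dx": -2.85, "dy": 0.03, "dz": 0, "wx": 0, "wy": 0, "wz": 0, "hand": 85}]}}

```text
clock: 9.35
eef_pos: [0.4672, 0.1768, 0.1767]
tool_rot: [0.743, 0.669, -0.0, -0.0]
ft_force: [-0.2, -0.5, 0.6]
grip_width: 0.0848
grasp_force: 0.0
```

Run:
```python
from h import *
a=snap('top')[175:295,90:260]; b=snap('side')[140:260,240:360]
a=cv2.resize(a,(680,480),interpolation=2); b=cv2.resize(b,(480,480),interpolation=2)
o=cv2.resize(np.hstack([a,b]),(800,331)); cv2.imwrite('pics/knob.png',o[:,:,::-1])
o=bot.get_obs();print(o['eef_pos'],o['tool_rot'],proj('top',o['eef_pos']),proj('side',o['eef_pos']))
for h in(.105,.112,.119): print(onplane('side',(299.8,195.5),h),onplane('top',(216.4,238.6),h))
```

```text
[0.46744805 0.1779511  0.1768902 ] [ 7.42379485e-01  6.69979572e-01 -1.29683887e-04 -2.38762967e-04] [209.60161608 232.68852549] [299.25605993 174.79290882]
[0.46700802 0.17026092 0.105     ] [0.4680683  0.17967675 0.105     ]
[0.46404736 0.15713188 0.112     ] [0.46676729 0.17806357 0.112     ]
[0.4610867  0.14400283 0.119     ] [0.46546628 0.17645038 0.119     ]
```

View pics/knob.png

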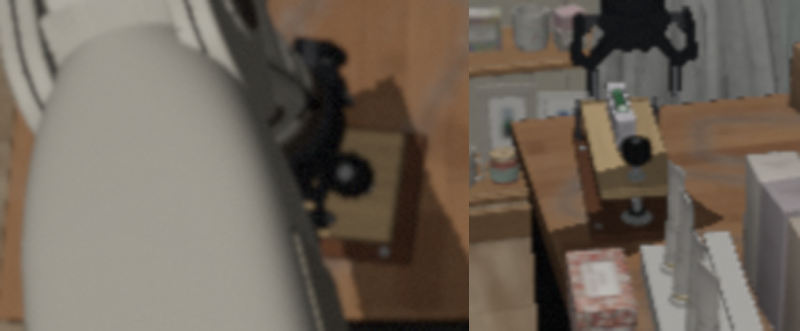

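Call:
{"op": "drive_tool", "data": {"rows": [{"dx": 0, "dy": 0, "dz": 0.5, "wx": 0, "wy": 0, "wz": 0, "hand": 85}, {"dx": 0, "dy": 0, "dz": 1.0, "wx": 0, "wy": 0, "wz": 0, "hand": 85}, {"dx": 0, "dy": 0, "dz": 1.4, "wx": 0, "wy": 0, "wz": 0, "hand": 85}, {"dx": 0, "dy": 0, "dz": 1.5, "wx": 0, "wy": 0, "wz": 0, "hand": 60}, {"dx": 0, "dy": 0, "dz": 1.5, "wx": 0, "wy": 0, "wz": 0, "hand": 40}, {"dx": 0, "dy": 0, "dz": 1.5, "wx": 0, "wy": 0, "wz": 0, "hand": 20}, {"dx": 0, "dy": 0, "dz": 1.5, "wx": 0, "wy": 0, "wz": 0, "hand": 20}, {"dx": 0, "dy": 0, "dz": 1.5, "wx": 0, "wy": 0, "wz": 0, "hand": 20}, {"dx": 0, "dy": 0, "dz": 1.5, "wx": 0, "wy": 0, "wz": 0, "hand": 20}]}}

```text
clock: 10.35
eef_pos: [0.4688, 0.1779, 0.1036]
tool_rot: [0.743, 0.67, 0.002, 0.001]
ft_force: [1.8, 0.4, 1.3]
grip_width: 0.0346
grasp_force: 59.6
```

Call:
{"op": "drive_tool", "data": {"rows": [{"dx": 0, "dy": 0, "dz": 0.05, "wx": 0, "wy": 0, "wz": 0, "hand": 20}, {"dx": 0, "dy": 0, "dz": 0.1, "wx": 0, "wy": 0, "wz": 0, "hand": 20}, {"dx": 0, "dy": 0, "dz": 0.15, "wx": 0, "wy": 0, "wz": 0, "hand": 20}, {"dx": 0, "dy": 0, "dz": 0.2, "wx": 0, "wy": 0, "wz": 0, "hand": 20}, {"dx": 0, "dy": 0, "dz": 0.2, "wx": 0, "wy": 0, "wz": 0, "hand": 20}, {"dx": 0, "dy": 0, "dz": 0.2, "wx": 0, "wy": 0, "wz": 0, "hand": 20}]}}

```text
clock: 10.95
eef_pos: [0.469, 0.1775, 0.0979]
tool_rot: [0.743, 0.67, 0.003, 0.001]
ft_force: [-7.9, -4.5, 37.3]
grip_width: 0.034
grasp_force: 63.5
```

Run:
```python
from h import *
a=snap('top')[175:295,90:260]; b=snap('side')[150:230,250:350]
a=cv2.resize(a,(510,360),interpolation=2); b=cv2.resize(b,(600,480),interpolation=2)
a=cv2.copyMakeBorder(a,0,120,0,0,0)
o=cv2.resize(np.hstack([a,b]),(800,346)); cv2.imwrite('pics/press.png',o[:,:,::-1])
o=bot.get_obs();print({k:np.round(o[k],4) for k in('clock','eef_pos','ft_force','ft_torque','joint_pos')})
```

```text
{'clock': np.float64(11.05), 'eef_pos': array([0.469 , 0.1776, 0.0978]), 'ft_force': array([-6.5546, -4.742 , 36.4319]), 'ft_torque': array([-0.7764,  1.8779,  0.0662]), 'joint_pos': array([ 3.6210e-01,  3.5170e-01, -2.4110e-01,  9.7160e-01, -3.0000e-04,
        2.0364e+00])}
```

View pics/press.png

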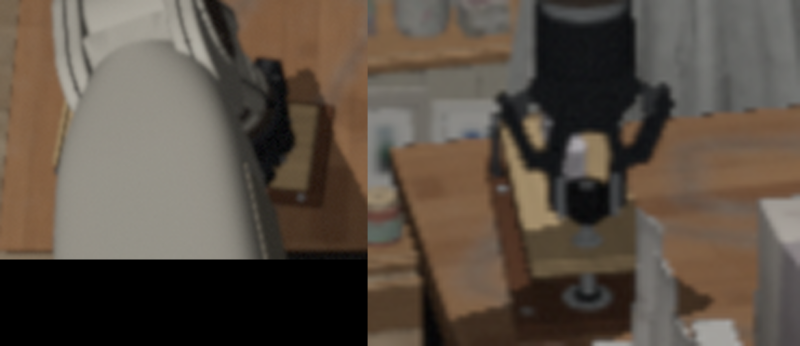

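Call:
{"op": "drive_tool", "data": {"rows": [{"dx": 0, "dy": 0, "dz": -0.05, "wx": 0, "wy": 0, "wz": 0, "hand": 20}, {"dx": 0, "dy": 0, "dz": -0.05, "wx": 0, "wy": 0, "wz": -1, "hand": 20}, {"dx": 0, "dy": 0, "dz": -0.05, "wx": 0, "wy": 0, "wz": -2, "hand": 20}, {"dx": 0, "dy": 0, "dz": -0.05, "wx": 0, "wy": 0, "wz": -3, "hand": 20}, {"dx": 0, "dy": 0, "dz": -0.05, "wx": 0, "wy": 0, "wz": -4, "hand": 20}, {"dx": 0, "dy": 0, "dz": -0.05, "wx": 0, "wy": 0, "wz": -5, "hand": 20}, {"dx": 0, "dy": 0, "dz": -0.05, "wx": 0, "wy": 0, "wz": -6, "hand": 20}, {"dx": 0, "dy": 0, "dz": -0.05, "wx": 0, "wy": 0, "wz": -7, "hand": 20}, {"dx": 0, "dy": 0, "dz": -0.05, "wx": 0, "wy": 0, "wz": -8, "hand": 20}]}}

```text
clock: 11.95
eef_pos: [0.4696, 0.177, 0.0981]
tool_rot: [0.468, 0.884, 0.001, 0.003]
ft_force: [0.6, -3.9, 19.4]
grip_width: 0.0345
grasp_force: 61.4
```

```bash
cat > st.py <<'E'
from h import *
o=bot.get_obs()
x=Rn.from_quat(o['tool_rot']).as_matrix()[:,0]
print({k:np.round(o[k],4).tolist() for k in('clock','eef_pos','ft_force','ft_torque')},'yaw',np.arctan2(x[1],x[0]),'j6',o['joint_pos'][5])
E
python3 st.py
```

```text
{'clock': 11.95, 'eef_pos': [0.4696, 0.177, 0.0981], 'ft_force': [0.6075, -3.8899, 19.4411], 'ft_torque': [-0.7978, 0.4675, -0.101]} yaw 2.168096503456607 j6 1.3350251648658111
```

Call:
{"op": "drive_tool", "data": {"rows": [{"dx": 0, "dy": 0, "dz": 0, "wx": 0, "wy": 0, "wz": -1, "hand": 20}, {"dx": 0, "dy": 0, "dz": 0, "wx": 0, "wy": 0, "wz": -2, "hand": 20}, {"dx": 0, "dy": 0, "dz": 0, "wx": 0, "wy": 0, "wz": -3, "hand": 20}, {"dx": 0, "dy": 0, "dz": 0, "wx": 0, "wy": 0, "wz": -4, "hand": 20}, {"dx": 0, "dy": 0, "dz": 0, "wx": 0, "wy": 0, "wz": -5, "hand": 20}, {"dx": 0, "dy": 0, "dz": 0, "wx": 0, "wy": 0, "wz": -6, "hand": 20}, {"dx": 0, "dy": 0, "dz": 0, "wx": 0, "wy": 0, "wz": -7, "hand": 20}, {"dx": 0, "dy": 0, "dz": 0, "wx": 0, "wy": 0, "wz": -8, "hand": 20}, {"dx": 0, "dy": 0, "dz": 0, "wx": 0, "wy": 0, "wz": -8, "hand": 20}, {"dx": 0, "dy": 0, "dz": 0, "wx": 0, "wy": 0, "wz": -8, "hand": 20}]}}

```text
clock: 12.95
eef_pos: [0.4706, 0.1773, 0.0981]
tool_rot: [0.139, 0.99, 0.001, 0.004]
ft_force: [2.9, -3.6, 18.3]
grip_width: 0.0339
grasp_force: 61.3
```

```bash
python3 st.py
python3 - <<'E'
from h import *
b=snap('side')[150:230,250:350]
a=snap('top')[195:265,110:210]
b=cv2.resize(b,(500,400),interpolation=2);a=cv2.resize(a,(571,400),interpolation=2)
cv2.imwrite('pics/t2.png',cv2.resize(np.hstack([a,b]),(800,299))[:,:,::-1])
E
```

```text
{'clock': 12.95, 'eef_pos': [0.4706, 0.1773, 0.0981], 'ft_force': [2.9315, -3.5832, 18.2501], 'ft_torque': [-0.719, -0.0243, 0.0754]} yaw 2.8632399670678113 j6 0.6400167698097157
```

View pics/t2.png

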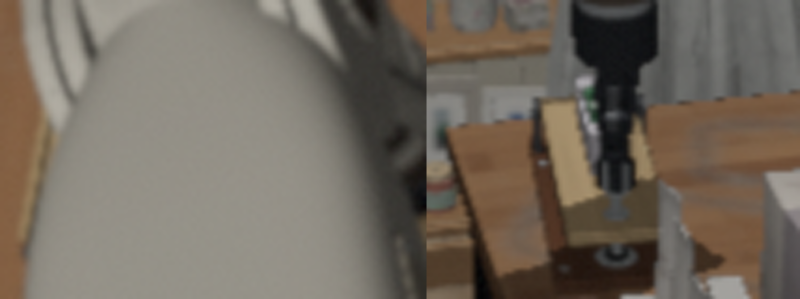

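Call:
{"op": "drive_tool", "data": {"rows": [{"dx": 0, "dy": 0, "dz": 0, "wx": 0, "wy": 0, "wz": -1, "hand": 20}, {"dx": 0, "dy": 0, "dz": 0, "wx": 0, "wy": 0, "wz": -2, "hand": 20}, {"dx": 0, "dy": 0, "dz": 0, "wx": 0, "wy": 0, "wz": -3, "hand": 20}, {"dx": 0, "dy": 0, "dz": 0, "wx": 0, "wy": 0, "wz": -4, "hand": 20}]}}

```text
clock: 13.45
eef_pos: [0.4707, 0.1777, 0.0981]
tool_rot: [-0.037, 0.999, 0.001, 0.004]
ft_force: [2.6, -1.4, 17.2]
grip_width: 0.0343
grasp_force: 61.2
```

```bash
python3 st.py
python3 - <<'E'
from h import *
im=bot.camera('side').astype(int)
q=1.469
for s in np.arange(-.065,.066,.01):
    p=proj('side',[.481+s*np.cos(q),.3195+s*np.sin(q),.101]); 
    u,v=np.round(p).astype(int); print(round(s,3),p.round(1),im[v,u-4:u+5].tolist())
E
```

```text
{'clock': 13.45, 'eef_pos': [0.4707, 0.1777, 0.0981], 'ft_force': [2.6426, -1.3711, 17.1904], 'ft_torque': [-0.4468, -0.0835, -0.122]} yaw -3.067558092048817 j6 0.2878126417495494
-0.065 [296.4 185.3] [[100, 97, 99], [123, 121, 124], [127, 125, 128], [86, 85, 88], [35, 34, 37], [18, 19, 22], [18, 20, 21], [20, 22, 23], [20, 21, 24]]
-0.055 [296.1 184.1] [[98, 96, 98], [144, 142, 145], [132, 129, 133], [75, 74, 77], [27, 29, 30], [14, 16, 18], [17, 18, 21], [21, 22, 23], [19, 20, 23]]
-0.045 [295.8 182.8] [[114, 112, 115], [144, 142, 145], [123, 121, 124], [67, 67, 69], [25, 26, 27], [15, 16, 18], [17, 18, 21], [21, 21, 23], [16, 17, 21]]
-0.035 [295.4 181.6] [[94, 90, 89], [144, 143, 146], [126, 125, 128], [69, 73, 72], [32, 38, 35], [18, 20, 22], [19, 21, 23], [19, 21, 23], [17, 20, 21]]
-0.025 [295.1 180.3] [[104, 101, 103], [112, 111, 113], [78, 78, 80], [29, 31, 32], [19, 18, 21], [16, 17, 19], [15, 16, 19], [19, 20, 21], [16, 17, 20]]
-0.015 [294.8 179.1] [[121, 119, 121], [102, 102, 103], [51, 52, 51], [21, 22, 23], [17, 17, 19], [16, 17, 19], [17, 18, 19], [19, 19, 22], [16, 1
[... 550 characters left out ...]
, [17, 18, 19], [18, 18, 21], [17, 18, 21], [18, 19, 21], [20, 21, 23]]
0.035 [293.2 173.2] [[103, 103, 102], [128, 126, 128], [140, 137, 141], [103, 101, 104], [42, 42, 44], [15, 17, 19], [16, 19, 21], [17, 19, 20], [21, 22, 24]]
0.045 [292.9 172. ] [[105, 105, 104], [150, 148, 151], [162, 159, 163], [117, 114, 118], [43, 42, 44], [17, 19, 20], [16, 19, 20], [19, 19, 22], [20, 21, 21]]
0.055 [292.6 170.9] [[104, 104, 102], [145, 142, 145], [153, 149, 153], [110, 106, 110], [40, 39, 40], [17, 18, 21], [17, 19, 21], [17, 17, 19], [16, 16, 18]]
0.065 [292.3 169.8] [[100, 101, 98], [98, 98, 96], [102, 101, 101], [92, 91, 92], [59, 58, 60], [24, 25, 27], [20, 22, 24], [21, 22, 24], [17, 18, 20]]
```

Call:
{"op": "drive_tool", "data": {"rows": [{"dx": 0, "dy": 0, "dz": 0, "wx": 0, "wy": 0, "wz": -1, "hand": 20}, {"dx": 0, "dy": 0, "dz": 0, "wx": 0, "wy": 0, "wz": -2, "hand": 20}, {"dx": 0, "dy": 0, "dz": 0, "wx": 0, "wy": 0, "wz": -3, "hand": 20}, {"dx": 0, "dy": 0, "dz": 0, "wx": 0, "wy": 0, "wz": -3, "hand": 20}]}}

```text
clock: 13.9
eef_pos: [0.4707, 0.1781, 0.0981]
tool_rot: [-0.166, 0.986, 0.0, 0.004]
ft_force: [3.0, -0.5, 17.8]
grip_width: 0.0344
grasp_force: 61.2
```

```bash
python3 st.py
```

```text
{'clock': 13.9, 'eef_pos': [0.4707, 0.1781, 0.0981], 'ft_force': [2.9502, -0.523, 17.8185], 'ft_torque': [-0.322, -0.0622, 0.0834]} yaw -2.8072159668348657 j6 0.027836885079862234
```

Call:
{"op": "drive_tool", "data": {"rows": [{"dx": 0, "dy": 0, "dz": 0, "wx": 0, "wy": 0, "wz": -1, "hand": 20}, {"dx": 0, "dy": 0, "dz": 0, "wx": 0, "wy": 0, "wz": -2, "hand": 20}, {"dx": 0, "dy": 0, "dz": 0, "wx": 0, "wy": 0, "wz": -3, "hand": 20}, {"dx": 0, "dy": 0, "dz": 0, "wx": 0, "wy": 0, "wz": -3, "hand": 20}]}}

```text
clock: 14.3
eef_pos: [0.4705, 0.1783, 0.0981]
tool_rot: [-0.294, 0.956, 0.0, 0.004]
ft_force: [2.7, 0.2, 17.0]
grip_width: 0.0344
grasp_force: 61.3
```

```bash
python3 st.py
```

```text
{'clock': 14.3, 'eef_pos': [0.4705, 0.1783, 0.0981], 'ft_force': [2.651, 0.2136, 17.0233], 'ft_torque': [-0.2198, -0.0074, 0.0405]} yaw -2.5451849139633973 j6 -0.23397281076683102
```

Call:
{"op": "drive_tool", "data": {"rows": [{"dx": 0, "dy": 0, "dz": 0, "wx": 0, "wy": 0, "wz": -1, "hand": 20}, {"dx": 0, "dy": 0, "dz": 0, "wx": 0, "wy": 0, "wz": -2, "hand": 20}, {"dx": 0, "dy": 0, "dz": 0, "wx": 0, "wy": 0, "wz": -3, "hand": 20}, {"dx": 0, "dy": 0, "dz": 0, "wx": 0, "wy": 0, "wz": -4, "hand": 20}, {"dx": 0, "dy": 0, "dz": 0, "wx": 0, "wy": 0, "wz": -4, "hand": 20}]}}

```text
clock: 14.8
eef_pos: [0.4697, 0.1775, 0.0977]
tool_rot: [-0.455, 0.89, -0.001, 0.003]
ft_force: [0.1, -1.9, 17.9]
grip_width: 0.0341
grasp_force: 62.3
```

```bash
python3 st.py
```

```text
{'clock': 14.8, 'eef_pos': [0.4697, 0.1775, 0.0977], 'ft_force': [0.0763, -1.8983, 17.9407], 'ft_torque': [-0.5343, -0.004, -0.0136]} yaw -2.1966153948739304 j6 -0.5828260750861027
```

Call:
{"op": "drive_tool", "data": {"rows": [{"dx": 0, "dy": 0, "dz": 0, "wx": 0, "wy": 0, "wz": 1, "hand": 20}, {"dx": 0, "dy": 0, "dz": 0, "wx": 0, "wy": 0, "wz": 2, "hand": 20}, {"dx": 0, "dy": 0, "dz": 0, "wx": 0, "wy": 0, "wz": 3, "hand": 20}, {"dx": 0, "dy": 0, "dz": 0, "wx": 0, "wy": 0, "wz": 4, "hand": 20}, {"dx": 0, "dy": 0, "dz": 0, "wx": 0, "wy": 0, "wz": 5, "hand": 20}, {"dx": 0, "dy": 0, "dz": 0, "wx": 0, "wy": 0, "wz": 6, "hand": 20}, {"dx": 0, "dy": 0, "dz": 0, "wx": 0, "wy": 0, "wz": 7, "hand": 20}, {"dx": 0, "dy": 0, "dz": 0, "wx": 0, "wy": 0, "wz": 8, "hand": 20}, {"dx": 0, "dy": 0, "dz": 0, "wx": 0, "wy": 0, "wz": 9, "hand": 20}, {"dx": 0, "dy": 0, "dz": 0, "wx": 0, "wy": 0, "wz": 10, "hand": 20}, {"dx": 0, "dy": 0, "dz": 0, "wx": 0, "wy": 0, "wz": 11, "hand": 20}, {"dx": 0, "dy": 0, "dz": 0, "wx": 0, "wy": 0, "wz": 12, "hand": 20}, {"dx": 0, "dy": 0, "dz": 0, "wx": 0, "wy": 0, "wz": 13, "hand": 20}, {"dx": 0, "dy": 0, "dz": 0, "wx": 0, "wy": 0, "wz": 13.75, "hand": 20}, {"dx": 0, "dy": 0, "dz": 0, "wx": 0, "wy": 0, "wz": 13.75, "hand": 20}]}}

```text
clock: 16.3
eef_pos: [0.4694, 0.1775, 0.0976]
tool_rot: [0.128, 0.992, 0.001, 0.003]
ft_force: [0.7, -2.2, 16.3]
grip_width: 0.0339
grasp_force: 62.1
```

```bash
python3 st.py
```

```text
{'clock': 16.3, 'eef_pos': [0.4694, 0.1775, 0.0976], 'ft_force': [0.7362, -2.1975, 16.2895], 'ft_torque': [-0.539, 0.2579, -0.1191]} yaw 2.8841461953662018 j6 0.6195769093632794
```

Call:
{"op": "drive_tool", "data": {"rows": [{"dx": 0.01, "dy": 0, "dz": 0, "wx": 0, "wy": 0.8, "wz": 0, "hand": 20}, {"dx": 0.02, "dy": 0, "dz": 0, "wx": 0, "wy": 1.6, "wz": 0, "hand": 20}, {"dx": 0.03, "dy": 0, "dz": 0, "wx": 0, "wy": 2.4, "wz": 0, "hand": 20}, {"dx": 0.045, "dy": 0, "dz": 0, "wx": 0, "wy": 3.2, "wz": 0, "hand": 20}, {"dx": 0.055, "dy": 0, "dz": 0, "wx": 0, "wy": 4, "wz": 0, "hand": 20}, {"dx": 0.055, "dy": 0, "dz": 0, "wx": 0, "wy": 4, "wz": 0, "hand": 20}]}}

```text
clock: 16.9
eef_pos: [0.4672, 0.1786, 0.0967]
tool_rot: [0.126, 0.977, 0.024, -0.172]
ft_force: [1.8, 1.2, 15.3]
grip_width: 0.0345
grasp_force: 64.9
```

```bash
python3 st.py
cat > gm.py <<'E'
from h import *
def gm(c='side',u0=284,u1=304,v0=164,v1=192,n=4):
    im=np.mean([bot.camera(c).astype(float) for _ in range(n)],0)[v0:v1,u0:u1]
    g=im[...,1]-(im[...,0]+im[...,2])/2
    print('green-excess / brightness')
    for i in range(v1-v0): print(v0+i,' '.join('%3d'%x for x in g[i]),' | ',' '.join('%3d'%x for x in im[i].mean(1)))
if __name__=='__main__': gm()
E
python3 gm.py
```

```text
{'clock': 16.9, 'eef_pos': [0.4672, 0.1786, 0.0967], 'ft_force': [1.8478, 1.2475, 15.3383], 'ft_torque': [0.2019, -0.098, -0.1318]} yaw 2.884856552645211 j6 0.4944251720451636
green-excess / brightness
164   1   1   1   1   1   1   1   1   1   1   1   1   1   1   1   1   1   1   1   0  |  102 101 101 106 110 106 100  98  95  89  82  85  97 104 106 101  94  86  56  25
165   2   1   0   1   1   1   1   1   1   1   1   1   1   1   1   1   1   2   1   0  |  101 102 101 109 112 106 101  99  96  91  85  87  98 105 107 103  94  91  65  29
166   1   1   1   1   1   1   1   0   1   1   1   1   1   1   1   1   1   1   1   1  |  101 101 102 109 111 103  99  99  96  92  86  87 100 109 110 106  97  94  87  60
167   1   1   0   1   1   1   1   1   1   1   1   1   1   1   1   1   1   1   2   1  |  100  99 100 107 109 101  97  96  96  91  84  86 100 109 111 107  99  97  97  92
168   1   1   1   1   1   1   1   1   1   1   1   1   1   1   1   1   1   1   1   1  |   99  99  99 106 106  99  96  95  94  90  84  88 102 110 111 108  98  95  99  94
169   1   1   1   1   1   1   1   0   0   0   0   0   0   
[... 3105 characters left out ...]
 108 103  74  38  22  17  17
188   6   6   7   6   6   6   7   5   0  -1  -2  -2  -3  -2  -2  -1   0   0   0   0  |  134 135 135 136 138 139 136 114  91  86  98 103 105 104  89  55  25  16  17  17
189   6   6   6   6   6   6   7   6   1  -1  -2  -2  -2  -2  -1  -1   0   0   0   0  |  133 135 134 134 137 139 138 131 105  85  96 103 104 101  75  38  19  17  17  15
190   6   6   5   6   6   6   6   6   2  -1  -3  -3  -3  -2  -1  -1   0   0   0   0  |  132 135 133 134 136 138 139 134 107  87  98 104 103  92  61  27  17  17  16  17
191   6   6   6   5   6   6   6   6   3  -1  -2  -2  -2  -1  -1   0   0   0   0   0  |  129 135 133 133 136 138 139 135 108  87  96 101  85  61  37  23  19  18  20  20
```

Call:
{"op": "drive_tool", "data": {"rows": [{"dx": 0, "dy": 0, "dz": 0, "wx": -0.17, "wy": 0, "wz": 0.47, "hand": 20}, {"dx": 0, "dy": 0, "dz": 0, "wx": -0.34, "wy": 0, "wz": 0.94, "hand": 20}, {"dx": 0, "dy": 0, "dz": 0, "wx": -0.34, "wy": 0, "wz": 0.94, "hand": 20}, {"dx": 0, "dy": 0, "dz": 0, "wx": -0.34, "wy": 0, "wz": 0.94, "hand": 20}, {"dx": 0, "dy": 0, "dz": 0, "wx": -0.34, "wy": 0, "wz": 0.94, "hand": 20}, {"dx": 0, "dy": 0, "dz": 0, "wx": -0.34, "wy": 0, "wz": 0.94, "hand": 20}, {"dx": 0, "dy": 0, "dz": 0, "wx": -0.34, "wy": 0, "wz": 0.94, "hand": 20}, {"dx": 0, "dy": 0, "dz": 0, "wx": -0.34, "wy": 0, "wz": 0.94, "hand": 20}, {"dx": 0, "dy": 0, "dz": 0, "wx": -0.34, "wy": 0, "wz": 0.94, "hand": 20}, {"dx": 0, "dy": 0, "dz": 0, "wx": -0.34, "wy": 0, "wz": 0.94, "hand": 20}, {"dx": 0, "dy": 0, "dz": 0, "wx": -0.34, "wy": 0, "wz": 0.94, "hand": 20}, {"dx": 0, "dy": 0, "dz": 0, "wx": -0.34, "wy": 0, "wz": 0.94, "hand": 20}, {"dx": 0, "dy": 0, "dz": 0, "wx": -0.34, "wy": 0, "wz": 0.94, "hand": 20}, {"dx": 0, "dy": 0, "dz": 0, "wx": -0.34, "wy": 0, "wz": 0.94, "hand": 20}]}}

```text
clock: 18.5
eef_pos: [0.467, 0.1788, 0.0967]
tool_rot: [0.168, 0.971, 0.031, -0.169]
ft_force: [3.2, -0.1, 10.9]
grip_width: 0.0344
grasp_force: 64.5
```

```bash
python3 st.py; python3 -c "
from gm import gm
gm('side',290,299,171,185,6)"
```

```text
{'clock': 18.5, 'eef_pos': [0.467, 0.1788, 0.0967], 'ft_force': [3.2056, -0.0674, 10.915], 'ft_torque': [0.1131, -0.8161, -0.1947]} yaw 2.7992418157677195 j6 0.5675994458087035
green-excess / brightness
171  -2  -3  -3  -3  -3  -3  -1   0   1  |  145 160 160 158 161 162 136 110 105
172  -2  -3  -2   2   2  -1  -2   0   1  |  148 163 161 148 146 154 130 107 105
173  -1   0   8  19  19   7   0   0   0  |  121 123 112 102 100 104  97 100 105
174   0   3  20  30  30  16   2   0   1  |  105  97  83  79  78  85 101 108 106
175   0   1  18  28  25  14   0   0   2  |  109  96  75  67  62  79 139 132 106
176  -1  -1   7  23  20  16   3   0   2  |   95 109  88  72  92  97 111 107  98
177   0  -1   2  13   8   5   4   1   2  |  103 146 123 105 153 163 131 127 125
178   0  -2   0  15  14  10  12   2   0  |  103 144 124  98 133 138 119 151 143
179   0  -2   0   8  16  17  16   1   0  |   94 118 113  82  77  80  83 134 129
180   0  -3  -2   2  22  32  27   7   1  |  100 106 138 110  67  64  68 100 123
181   1  -1  -2   1  19  29  27  12   0  |  107  96 149 125  76  72  72  83 134
182   2  -1  -2   0   6  10  10   5   0  |  106  87 134 131 118 118 117 122 148
183   3  -1  -2  -2  -2  -2  -2  -2  -2  |  102  79 105 145 159 159 158 159 161
184   3   0  -2  -3  -3  -3  -3  -3  -3  |  106  83  92 145 165 167 166 165 164
```

```bash
python3 -c "
from workcell import bot
print(bot.job_done())"
```

```text
the job is handed in; nothing more can be done
None
```

I handed the job in at about 19 s of the 59 s allowed. The level stands lengthwise on the board, released. The gripper is still holding the knob and pressing it down with about 11 N. In the side camera image the bubble sits within about 1 mm of the middle. The hand-in returned no verdict, so I can't confirm the judged result.

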